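Walk the loaded nut riser onto its marks

TASK

Walk the little riser along the counter onto its two marks, end over end and without lifting its feet, because a tub of nuts is standing on it. First swing the red end round the blue foot, which stays planted where it is, until the red foot is wholly inside the red mark; then, with the red foot planted there, swing the blue end round until the blue foot is wholly inside the blue mark. Keep the tub standing on the middle of the riser and leave everything else on the counter alone.

Things in the scene. Friction and masses are not known exactly. Their poses are not given: they have to be found in the camera images.
- riser: Riser: low dark-wood bench, 176 mm long, 58 wide, plank top 26 mm up, with a red and a blue end cap (36 mm along, 58 across, 10 to 30 mm above the counter). Stands on two round rubber feet 140 mm apart under the caps. About 0.35 kg. Pushed sideways at one cap it pivots about the other foot. Origin: underside of the blue foot; x along the bench to the red foot, y across, z up.
- red_foot (a point): centre of the underside of the red end's foot (28 mm diameter), under the middle of the red cap
- blue_foot (a point): centre of the underside of the blue end's foot (28 mm diameter), under the middle of the blue cap
- riser_mid (a point): middle of the riser's top face, 26 mm above the counter, where the tub stands
- tub: The tub that rides on the riser: round sealed tub of cashews, 84 mm diameter, 40 mm tall (its lid is 66 mm above the counter), about 0.18 kg, standing loose on the middle of the riser. Origin: centre of its underside, z up.
- mark_red_centre (a point): centre of the flat painted round red mark with a white middle, 76 mm diameter, for the red foot. It lies about 140 mm (give or take 5) from where the blue foot starts, 1.75 to 2.1 rad clockwise (from above, about the blue foot) from the red foot; that way round, over the robot's side, is clear.
- mark_blue_centre (a point): centre of the flat painted round blue mark with a white middle, 76 mm diameter, for the blue foot. It lies 140 mm from the red mark's centre, 1.6 to 2.2 rad anticlockwise (from above, about the red mark) from where the blue foot starts; that way round, over the side away from the robot, is clear.
- almond_tub: Bystander to be left alone: tub of almonds, white lid, 80 mm diameter, 55 mm tall. Origin: centre of its underside.
- brazil_tub: Bystander to be left alone: tub of brazil nuts, white lid, 80 mm diameter, 55 mm tall. Origin: centre of its underside.
- small_crate: Bystander to be left alone: small slatted pale wood crate 120 x 90 x 70 mm. Origin: centre of its underside.
- scoop: Bystander to be left alone: steel scoop with an open 90 x 60 x 35 mm pan and a 100 mm wooden handle. Origin: centre of the pan's underside; the handle points along -x.
- card_block: Bystander to be left alone: wooden block holding a yellow card, 93 mm tall, 90 mm wide. Origin: centre of its underside.
There are look-alikes about, which are no part of the job. What is shaped like the riser but orange is not meant.

How it is judged:
By the outcome, as a careful person would: the job done as asked, in the order asked, and still so for the second after the job is handed in, with the robot touching nothing.
It also fails if it takes over 62 s, if anything falls off the work surface, if the arm or the gripper's body presses on something with over 40 N, if the wrist force passes 120 N, or if a joint passes its speed limit or range.

ROBOT

A 6-joint arm with a two-finger parallel gripper is mounted at the origin on the work surface. World frame = base frame: x ahead of the robot, y to its left, z up, the work surface at z = 0. Lengths are in m, angles in degrees, forces in N, time in s.
With the tool pointing down it reaches from about 0.325 to 0.775 m from the base axis. Payload 5.5 kg.
Tool frame: the origin (TCP) lies at the centre of the arm's flange, where the gripper is bolted on; the fingertips stand 182 mm ahead of it and the grasp point (between the pads) lies 163 mm ahead of it; z points along the fingers, y is the line along which they close (so a half turn about z gives the same grasp; the last joint's range is limited). The gripper opens to 88 mm and grips with 3 to 60 N. Pads are 20 mm wide; open, the fingers measure 115 mm over their backs; the gripper's body (75 mm by 178 mm) begins 61 mm behind the grasp point.
Start: joints at [-79.681, 5.22, 70.514, -0, 104.267, -3.249], TCP at [0.141, -0.583, 0.405] pointing down, gripper open.
Joint ranges: [-164.24, 164.24], [-49.07, 125.15], [9.68, 141.18], [-86.29, 266.29], [3.28, 154.24], [-151.56, 151.56]. Speed limits (degrees/s): [147.25, 147.25, 172.46, 180, 180, 180].

INTERFACE

Orientations are given as [roll, pitch, yaw] about the fixed x, y, z axes, in that order (R = Rz(yaw) Ry(pitch) Rx(roll)).
In Python, from station import r gives the robot as it stands. The module is installed in compiled form; this text tells all that it offers. Calls block until the motion is done:
- r.reach(position, orientation): joint-space move of the TCP to a pose.
- r.servo_line(position, rotation=None, speed=0.15): straight line of the TCP; rotation=None keeps the orientation; speed is the mean speed in m/s.
- r.move_joints(angles): joint-space move.
- r.let_go() and r.grab(squeeze=None): open the fingers fully, or close them until they stop; squeeze is the grip in N (None keeps the last).
- r.wait(seconds).
- r.inverse_kinematics(position, orientation): joint angles nearest the present ones, or None.
- r.sense(): the state.
- r.snapshot(name): name is "scene" or "top" or "wrist"; returns a dict with "frame" (480x640x3 uint8, red, green, blue), "fx", "fy", "cx", "cy" (pixels), "R" (3x3) and "t" (3): a world point X has camera coordinates R X + t. Camera axes: x right, y down, z forward; pixel columns grow to the right and rows downward; lengths in m; the calibration is good to about 2 mm. The wrist camera is an equidistant fisheye: a pixel r from the principal point sees the ray r / f radians off the axis. A picture is of the moment at which its call begins. There is no depth.
A pose or a line that the arm cannot do raises r.IKError and nothing moves.
- r.hand_in(): hands the job in; it is judged then, once.
The state is a dict: "clock": time; "joints": joint angles; "joint_vel": joint speeds; "joint_torque": joint torques, N m; "tcp_pos": TCP position; "orientation": TCP orientation; "contact_force": force on the tool from outside, world axes, zero at the start; "torque": the same for the moment, N m; "opening": finger opening in m; "gripper_force": force on a finger pad.
Only numpy, scipy, OpenCV 4.12 (cv2) and the standard library are available. Lean on these libraries where they do the work, as an engineer would, in place of code of your own. Each camera call takes 0.05 s, during which the arm holds its last target. There are 200 camera calls.

## Working session

There is one attempt and no reset: what is moved stays moved. The work goes in short steps, each a Python script; the robot and the scene stay as the last script left them, time stands still between calls to the robot, and variables do not carry over. Pictures are saved under pics/ and viewed, at most 10 in all, crops included, and the job is handed in when it is done.

```bash
mkdir -p pics
python3 - <<'E'
from station import r
import cv2,numpy as np,pickle
d={n:r.snapshot(n) for n in("scene","top")}
pickle.dump(d,open('s0.pkl','wb'))
for n in d:
    cv2.imwrite(f'pics/{n}0.png',d[n]['frame'][...,::-1]); print(n,d[n]['fx'],d[n]['cx'],d[n]['cy'],np.round(d[n]['R'],3).tolist(),d[n]['t'])
print(r.sense())
E
```

```text
scene 557.8910129179179 319.5152967471441 247.69261623016513 [[0.161, 0.987, 0.007], [0.574, -0.088, -0.814], [-0.803, 0.135, -0.58]] [-0.10196306 -0.26763773  1.64777476]
top 601.4221109646604 313.9694762610088 233.21824389653833 [[-0.027, -0.999, -0.025], [-0.988, 0.031, -0.154], [0.155, 0.021, -0.988]] [0.0373772  0.52908722 1.32758994]
{'clock': 0.1, 'joints': array([-7.96824111e+01,  5.25881932e+00,  7.05745326e+01,  2.06648158e-04,
        1.04269139e+02, -3.24656813e+00]), 'joint_vel': array([ 0.0988032 , -0.08043082, -0.12777291, -0.05618037, -0.07505753,
        0.03495388]), 'joint_torque': array([ 1.51360058e-03, -4.47857881e+01, -4.07569778e+01,  6.98904321e-02,
        2.83609482e-02, -9.90275066e-05]), 'tcp_pos': array([ 0.14074888, -0.58330502,  0.40362384]), 'orientation': array([-1.79897685e+02, -6.00441465e-03,  1.35642024e+01]), 'contact_force': array([0.07335538, 0.39653837, 0.4843608 ]), 'torque': array([ 0.00076754,  0.00850114, -0.01274913]), 'gripper_force': 0.0, 'opening': 0.0876241566856751}
```

View pics/top0.png

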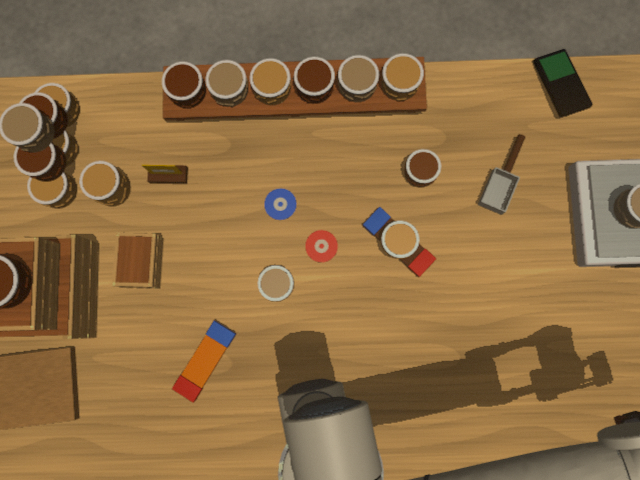

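View pics/scene0.png

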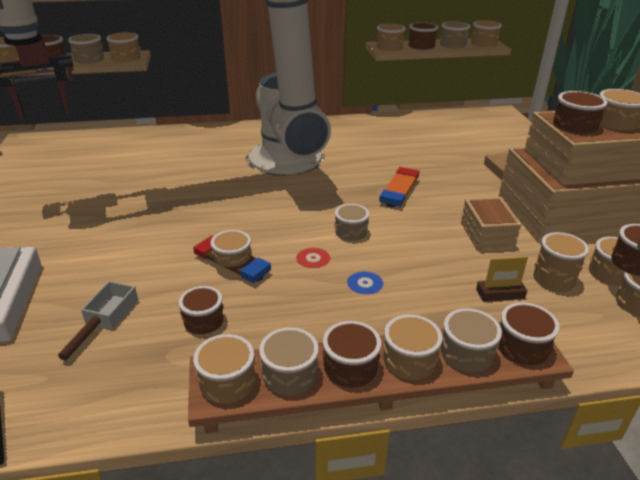

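The top view shows the real riser with its blue cap at (377,221), its red cap at (421,262) and its tub at (400,239). Candidates for the riser: the dark one at about (400,240), or the orange look-alike at (204,361), which I reject. The red mark is at (321,246) and the blue mark at (280,204). There are nearby tubs at (276,283) and (423,167). In the scene view the riser is at (232,255) and the marks at (313,258) and (365,282).

```bash
cat > h.py <<'E'
import cv2,numpy as np
def ray(s,uv,z):
    R=np.array(s['R']);t=np.array(s['t']);C=-R.T@t
    d=R.T@np.array([(uv[0]-s['cx'])/s['fx'],(uv[1]-s['cy'])/s['fy'],1]); return (C+d*(z-C[2])/d[2])
def blobs(s,col,amin=60):
    h=cv2.cvtColor(s['frame'],cv2.COLOR_RGB2HSV); H,S,V=cv2.split(h)
    m=((S>130)&(V>50)&(((H<5)|(H>174)) if col=='red' else ((H>100)&(H<130)))).astype(np.uint8)
    out=[]
    for c in cv2.findContours(m,cv2.RETR_EXTERNAL,cv2.CHAIN_APPROX_NONE)[0]:
        if cv2.contourArea(c)>amin:
            out.append((cv2.contourArea(c),np.array(cv2.minAreaRect(c)[0]),c))
    return out
def pick(s,col,near): return min(blobs(s,col),key=lambda b:np.hypot(*(b[1]-near)))
E
python3 - <<'E'
from h import *
import pickle
np.set_printoptions(precision=4,suppress=True)
d=pickle.load(open('s0.pkl','rb'))
for n,p in (('top',dict(redcap=(421,262),bluecap=(377,221),redm=(321,246),bluem=(280,204))),('scene',dict(redcap=(206,247),bluecap=(256,270),redm=(313,258),bluem=(365,282)))):
    s=d[n];o={}
    for k,uv in p.items():
        b=pick(s,'red' if k[0]=='r' else 'blue',uv); 
        z=.03 if 'cap' in k else 0
        o[k]=ray(s,b[1],z)[:2]; print(n,k,b[0],b[1],o[k], [ray(s,q,z)[:2].round(3).tolist() for q in cv2.boxPoints(cv2.minAreaRect(b[2]))] if 'cap' in k else '')
    print('feet',np.hypot(*(o['redcap']-o['bluecap'])),'marks',np.hypot(*(o['redm']-o['bluem'])),'blue-redm',np.hypot(*(o['redm']-o['bluecap'])))
s=d['top']
for uv in ((400,239),): print('tub lid',ray(s,uv,.066))
print('tubs',ray(s,(276,283),.055),ray(s,(423,167),.055))
cv2.imwrite('pics/crop.png',cv2.resize(s['frame'][180:310,240:460,::-1],None,fx=3.5,fy=3.5,interpolation=cv2.INTER_CUBIC))
E
```

```text
top redcap 323.5 [421.25 262.25] [ 0.4575 -0.2194] [[0.451, -0.188], [0.489, -0.228], [0.464, -0.251], [0.427, -0.21]]
top bluecap 310.5 [376.25 220.25] [ 0.5574 -0.1217] [[0.552, -0.091], [0.588, -0.129], [0.563, -0.152], [0.527, -0.114]]
top redm 621.0 [321.25 245.75] [0.5063 0.0066] 
top bluem 669.5 [279.75 203.75] [0.6096 0.1019] 
feet 0.13968034670546306 marks 0.14055463395438636 blue-redm 0.1381322586146378
scene redcap 176.0 [205.3846 247.5769] [ 0.474 -0.227] [[0.471, -0.255], [0.428, -0.215], [0.477, -0.199], [0.517, -0.238]]
scene bluecap 405.5 [255.  269.5] [ 0.5688 -0.1254] [[0.574, -0.16], [0.512, -0.115], [0.564, -0.091], [0.622, -0.135]]
scene redm 435.5 [313.  257.5] [0.5056 0.006 ] 
scene bluem 516.5 [364.5 282. ] [0.6076 0.0999] 
feet 0.13901466688176206 marks 0.13868804361926038 blue-redm 0.1457949103026642
tub lid [ 0.5071 -0.1695  0.066 ]
tubs [0.4182 0.1093 0.055 ] [ 0.673  -0.2314  0.055 ]
```

View pics/crop.png

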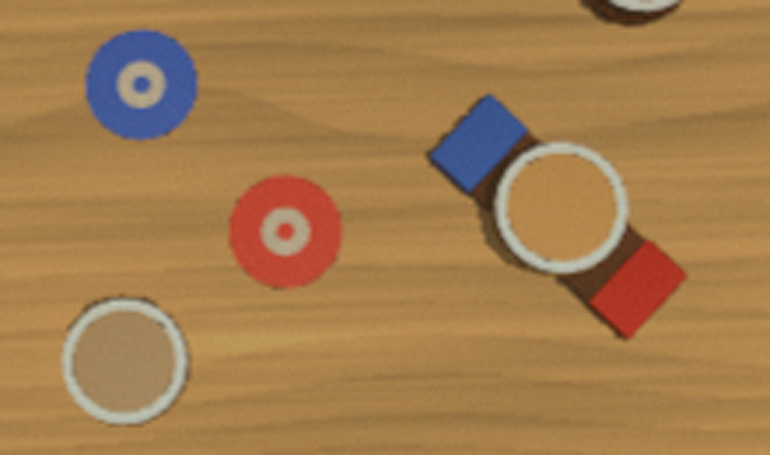

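The crop confirms the choice: the dark riser with blue and red caps and the tub on it. The measurements fit: feet 139.7 mm apart, red mark 138 mm from the blue foot at 1.97 rad clockwise, marks 140.5 mm apart, blue swing 1.94 rad. I'll straddle the cap with open fingers and push with the trailing one.

```bash
cat >> h.py <<'E'
from station import r
Z=.189; L=.14
def pose(piv,th,lead,sgn,yaw,z=Z):
    """TCP over the moving foot at bench angle th (deg), shifted 'lead' m along the swing direction."""
    a=np.radians(th); u=np.array([np.cos(a),np.sin(a)]); t=sgn*np.array([-u[1],u[0]])
    p=piv+L*u+lead*t
    return [*p,z],[180,0,yaw]
def yawlim(p,yaw):   # j6 = 90 - yaw + j1, kept within +-150
    j1=np.degrees(np.arctan2(p[1],p[0])); return float(np.clip(yaw,j1-59.5,j1+239.5))
def at(piv,th,lead,sgn,off,z=Z):
    p,o=pose(piv,th,lead,sgn,th+off,z); o[2]=yawlim(p,o[2]); return p,o
def go(p,o,speed): r.servo_line(p,o,speed=speed)
def swing(piv,a,b,sgn,off,lead=.0148,speed=.04):
    n=max(1,int(np.ceil(abs(b-a)/10)))
    for th in np.linspace(a,b,n+1)[1:]:
        go(*at(piv,th,lead,sgn,off),speed)
        f=np.hypot(*r.sense()['contact_force'][:2])
        if f>25: print('force',f,th); break
E
cat > p1.py <<'E'
from h import *
import sys
B=np.array([.5574,-.1217]); th0=-135.6; th1=-248.3; off=360
for th in (th0,th0-30,-200,th1):
    p,o=at(B,th,.0148,-1,off); print(th,np.round(p,3),o,np.round(r.inverse_kinematics(p,o),0))
R=np.array([.5056,.008])
for th in (-68.3,0,42.6):
    p,o=at(R,th,.0148,1,0); print(th,np.round(p,3),o,np.round(r.inverse_kinematics(p,o),0))
p,o=at(B,th0,0,-1,off,.31); r.reach(p,o); print(r.sense()['clock'],r.sense()['joints'].round(0))
E
python3 p1.py
```

```text
AttributeError: 'NoneType' object has no attribute 'rint'

The above exception was the direct cause of the following exception:

Traceback (most recent call last):
  File "p1.py", line 5, in <module>
    p,o=at(B,th,.0148,-1,off); print(th,np.round(p,3),o,np.round(r.inverse_kinematics(p,o),0))
                                                        ~~~~~~~~^^^^^^^^^^^^^^^^^^^^^^^^^^^^^
TypeError: loop of ufunc does not support argument 0 of type NoneType which has no callable rint method
```

Run:
```python
from h import *
for p in ([.4575,-.2194],[.52,.01]):
  for z in (.189,.3):
    for y in range(-180,180,20):
        q=r.inverse_kinematics([*p,z],[180,0,y]); print(p,z,y,None if q is None else np.round(q).astype(int).tolist())
```

```text
[0.4575, -0.2194] 0.189 -180 [-29, -5, 103, 0, 82, -119]
[0.4575, -0.2194] 0.189 -160 [-29, -5, 103, 0, 82, -139]
[0.4575, -0.2194] 0.189 -140 None
[0.4575, -0.2194] 0.189 -120 None
[0.4575, -0.2194] 0.189 -100 None
[0.4575, -0.2194] 0.189 -80 [-29, -5, 103, 0, 82, 141]
[0.4575, -0.2194] 0.189 -60 [-29, -5, 103, 0, 82, 121]
[0.4575, -0.2194] 0.189 -40 [-29, -5, 103, 0, 82, 101]
[0.4575, -0.2194] 0.189 -20 [-29, -5, 103, 0, 82, 81]
[0.4575, -0.2194] 0.189 0 [-29, -5, 103, 0, 82, 61]
[0.4575, -0.2194] 0.189 20 [-29, -5, 103, 0, 82, 41]
[0.4575, -0.2194] 0.189 40 [-29, -5, 103, 0, 82, 21]
[0.4575, -0.2194] 0.189 60 [-29, -5, 103, 0, 82, 1]
[0.4575, -0.2194] 0.189 80 [-29, -5, 103, 0, 82, -19]
[0.4575, -0.2194] 0.189 100 [-29, -5, 103, 0, 82, -39]
[0.4575, -0.2194] 0.189 120 [-29, -5, 103, 0, 82, -59]
[0.4575, -0.2194] 0.189 140 [-29, -5, 103, 0, 82, -79]
[0.4575, -0.2194] 0.189 160 [-29, -5, 103, 0, 82, -99]
[0.4575, -0.2194] 0.3 -180 [-29, -9, 95, 0, 94, -119]
[0.4575, -0.2194] 0.3 -160 [-29, -9, 95, 0, 94, -139]
[0.4575, -0.2194] 0.3 -140 None
[0.4575, -0.2194] 0.3 -120 None
[0.4575, 
[... 1563 characters left out ...]
3 -160 [-3, -7, 93, 0, 94, -113]
[0.52, 0.01] 0.3 -140 [-3, -7, 93, 0, 94, -133]
[0.52, 0.01] 0.3 -120 None
[0.52, 0.01] 0.3 -100 None
[0.52, 0.01] 0.3 -80 None
[0.52, 0.01] 0.3 -60 [-3, -7, 93, 0, 94, 147]
[0.52, 0.01] 0.3 -40 [-3, -7, 93, 0, 94, 127]
[0.52, 0.01] 0.3 -20 [-3, -7, 93, 0, 94, 107]
[0.52, 0.01] 0.3 0 [-3, -7, 93, 0, 94, 87]
[0.52, 0.01] 0.3 20 [-3, -7, 93, 0, 94, 67]
[0.52, 0.01] 0.3 40 [-3, -7, 93, 0, 94, 47]
[0.52, 0.01] 0.3 60 [-3, -7, 93, 0, 94, 27]
[0.52, 0.01] 0.3 80 [-3, -7, 93, 0, 94, 7]
[0.52, 0.01] 0.3 100 [-3, -7, 93, 0, 94, -13]
[0.52, 0.01] 0.3 120 [-3, -7, 93, 0, 94, -33]
[0.52, 0.01] 0.3 140 [-3, -7, 93, 0, 94, -53]
[0.52, 0.01] 0.3 160 [-3, -7, 93, 0, 94, -73]
```

```bash
sed -i 's/return float(np.clip(yaw,j1-59.5,j1+239.5))/j1-=np.degrees(np.arcsin(.0315\/np.hypot(p[0],p[1]))); return float(np.clip(yaw,j1-60.8,j1+240.8))/' h.py
python3 p1.py
```

```text
-135.6 [ 0.447 -0.209  0.189] [180, 0, 212.0739847186103] [ -29.   -7.  105.    0.   82. -151.]
-165.6 [ 0.418 -0.142  0.189] [180, 0, 194.4] [ -23.  -16.  113.    0.   84. -128.]
-200 [ 0.431 -0.06   0.189] [180, 0, 160.0] [-12. -17. 114.   0.  84. -82.]
-248.3 [0.519 0.014 0.189] [180, 0, 111.69999999999999] [ -2.  -3. 101.   0.  82. -24.]
-68.3 [ 0.571 -0.117  0.189] [180, 0, -68.3] [-15.   6.  91.  -0.  82. 143.]
0 [0.646 0.023 0.189] [180, 0, 0.0] [-1. 16. 81. -0. 84. 89.]
42.6 [0.599 0.114 0.189] [180, 0, 42.6] [ 8. 10. 87. -0. 83. 55.]
2.3 [ -30.   -9.   94.   -0.   95. -151.]
```

Now I lower the fingers, swing through most of the arc, and look.

Run:
```python
from h import *
import pickle
B=np.array([.5574,-.1217]); th0=-135.6; off=360
go(*at(B,th0,0,-1,off),.12); print(r.sense()['contact_force'].round(1),r.sense()['tcp_pos'])
go(*at(B,th0,.0148,-1,off),.03)
swing(B,th0,-225,-1,off); print(r.sense()['contact_force'].round(1),r.sense()['clock'])
d={n:r.snapshot(n) for n in("scene","top")}; pickle.dump(d,open('s1.pkl','wb'))
cv2.imwrite('pics/m1.png',np.vstack([cv2.resize(d['top']['frame'][120:360,200:520],(480,300)),cv2.resize(d['scene']['frame'][150:350,140:460],(480,300))])[...,::-1])
```

```text
[ 0.1  0.1 -0.7] [ 0.45769401 -0.21985044  0.18999168]
[ 0.2  0.6 -0.4] 10.925
```

View pics/m1.png

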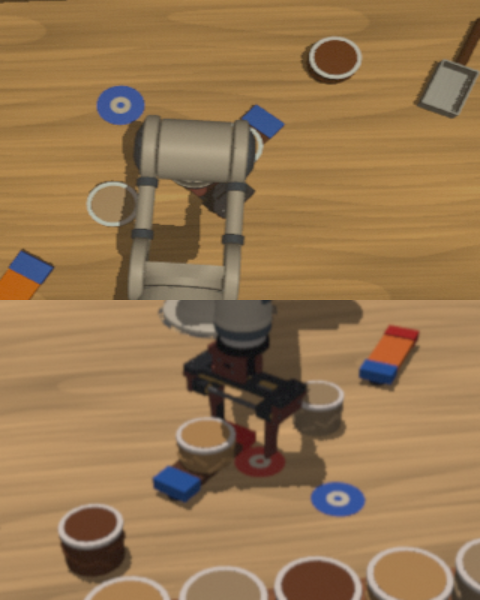

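The top pane shows the blue cap still at about its first place (≈(375,218) in full-frame pixels). The scene pane shows the riser swinging toward the red mark with the tub centred. I'll finish the swing, back off, lift, step aside and measure.

Run:
```python
from h import *
import pickle
np.set_printoptions(precision=4,suppress=True)
B=np.array([.5574,-.1217]); off=360
swing(B,-225,-248.3,-1,off)
go(*at(B,-248.3,0,-1,off),.03)
go(*at(B,-248.3,0,-1,off,.30),.15)
r.reach([.28,-.36,.33],[180,0,-68.3]); print(r.sense()['clock'])
d={n:r.snapshot(n) for n in("scene","top")}; pickle.dump(d,open('s2.pkl','wb'))
s=d['top']
for c in('red','blue'):
    for a,p,k in blobs(s,c): print(c,a,p,ray(s,p,.03))
cv2.imwrite('pics/m2.png',np.vstack([cv2.resize(d['top']['frame'][120:360,200:520],(480,300)),cv2.resize(d['scene']['frame'][150:350,140:460],(480,300))])[...,::-1])
```

```text
16.3417
red 338.0 [186.1382 387.997 ] [0.1932 0.3152 0.03  ]
red 487.0 [318.2 246.4] [0.501  0.0133 0.03  ]
blue 332.5 [220.2112 333.518 ] [0.3104 0.2389 0.03  ]
blue 301.5 [376.2336 216.3755] [ 0.5665 -0.1221  0.03  ]
blue 667.5 [279.75 203.75] [0.6033 0.0995 0.03  ]
```

View pics/m2.png

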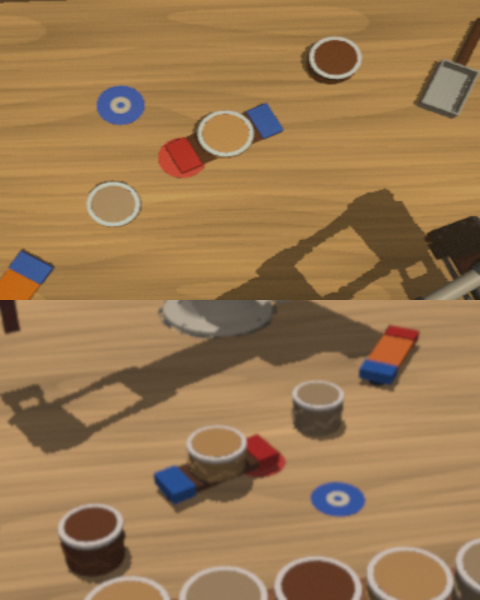

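The top pane has the red cap at ≈(322,244), over the red mark, and the blue cap at (376,216). The tub is still on the riser. I'll separate the cap from the mark and check the tub offset.

```bash
cat >> h.py <<'E'
def redcap(s,near):
    h=cv2.cvtColor(s['frame'],cv2.COLOR_RGB2HSV);H,S,V=cv2.split(h)
    m=((S>205)&(V>50)&((H<5)|(H>174))).astype(np.uint8)
    m=cv2.morphologyEx(m,cv2.MORPH_OPEN,np.ones((3,3),np.uint8))
    c=min((c for c in cv2.findContours(m,cv2.RETR_EXTERNAL,cv2.CHAIN_APPROX_NONE)[0] if cv2.contourArea(c)>60),key=lambda c:np.hypot(*(np.array(cv2.minAreaRect(c)[0])-near)))
    return cv2.minAreaRect(c),cv2.contourArea(c)
def lid(s,near,z=.066):
    """tub lid: white ring by low saturation, min enclosing circle"""
    h=cv2.cvtColor(s['frame'],cv2.COLOR_RGB2HSV);H,S,V=cv2.split(h)
    m=((S<70)&(V>110)).astype(np.uint8)
    c=min((c for c in cv2.findContours(m,cv2.RETR_EXTERNAL,cv2.CHAIN_APPROX_NONE)[0] if len(c)>40),key=lambda c:np.hypot(*(np.array(cv2.minEnclosingCircle(c)[0])-near)))
    p=cv2.fitEllipse(c); return ray(s,p[0],z)[:2],p[1]
E
python3 - <<'E'
from h import *
import pickle
np.set_printoptions(precision=4,suppress=True)
for f,rn,tn in (('s0.pkl',(421,262),(400,239)),('s2.pkl',(322,244),(350,226))):
    s=pickle.load(open(f,'rb'))['top']
    h=cv2.cvtColor(s['frame'],cv2.COLOR_RGB2HSV); print('cap hsv',h[int(rn[1]),int(rn[0])],'mark',h[254,314])
    b=pick(s,'blue',(376,218)); B=ray(s,b[1],.03)[:2]
    rc,a=redcap(s,rn); R=ray(s,rc[0],.03)[:2]
    print(f,'B',B,'R',R,rc,a,'L',np.hypot(*(B-R)),'ang',np.degrees(np.arctan2(*(B-R)[::-1])),'mid',(B+R)/2,'tub',lid(s,tn))
s=pickle.load(open('s1.pkl','rb'))['top'];b=pick(s,'blue',(376,218));print(b[0],ray(s,b[1],.03),cv2.minAreaRect(b[2]))
E
```

```text
cap hsv [  4 202 172] mark [  4 187 188]
s0.pkl B [ 0.5574 -0.1217] R [0.1938 0.317 ] ((185.34616088867188, 387.7308044433594), (21.91065788269043, 14.699555397033691), 33.6900634765625) 174.5 L 0.5698532307870552 ang -50.34354211862785 mid [0.3756 0.0976] tub (array([ 0.5073, -0.1693]), (36.31145477294922, 37.3349494934082))
cap hsv [  3 202 172] mark [  4 186 193]
s2.pkl B [ 0.5665 -0.1221] R [0.1972 0.3213] ((183.40000915527344, 386.1999816894531), (17.8885440826416, 15.205260276794434), 26.56505012512207) 183.0 L 0.5770766465513011 ang -50.212253437306025 mid [0.3818 0.0996] tub (array([ 0.5393, -0.0593]), (36.02006149291992, 36.97456359863281))
302.5 [ 0.5658 -0.1192  0.03  ] ((374.97650146484375, 216.69412231445312), (23.862350463867188, 14.100481033325195), 40.601295471191406)
```

```bash
sed -i 's/S>205/S>195/' h.py
python3 - <<'E'
from h import *
import pickle
np.set_printoptions(precision=4,suppress=True)
for f,rn in (('s0.pkl',(421,262)),('s2.pkl',(322,244))):
    s=pickle.load(open(f,'rb'))['top']
    B=ray(s,pick(s,'blue',(376,218))[1],.03)[:2]
    rc,a=redcap(s,rn); R=ray(s,rc[0],.03)[:2]
    print(f,'B',B,'R',R,rc,a,'L',np.hypot(*(B-R)),'ang',np.degrees(np.arctan2(*(B-R)[::-1])),'mid',(B+R)/2)
E
```

```text
s0.pkl B [ 0.5574 -0.1217] R [ 0.4581 -0.22  ] ((421.5000305175781, 262.0), (14.849242210388184, 23.33452033996582), 45.0) 238.0 L 0.13970406932388987 ang 44.66817614718066 mid [ 0.5078 -0.1709]
s2.pkl B [ 0.5665 -0.1221] R [0.5076 0.0051] ((321.7000427246094, 243.4000244140625), (24.59674644470215, 15.205260276794434), 63.43495178222656) 320.5 L 0.14015681969085356 ang -65.16849132043079 mid [ 0.5371 -0.0585]
```

Red foot (0.5076, 0.0051) is 2 mm from the red mark's centre, and the tub is 2 mm off the middle. Next is the second swing, with a check at about two thirds.

Run:
```python
from h import *
import pickle
np.set_printoptions(precision=4,suppress=True)
R=np.array([.5076,.0051]); th0=-65.2
r.reach(*at(R,th0,0,1,0,.31)); go(*at(R,th0,0,1,0),.12)
print(r.sense()['contact_force'].round(1),r.sense()['clock'])
go(*at(R,th0,.0148,1,0),.03)
swing(R,th0,20,1,0); print(r.sense()['contact_force'].round(1),r.sense()['clock'])
d={n:r.snapshot(n) for n in("scene","top")}; pickle.dump(d,open('s3.pkl','wb'))
cv2.imwrite('pics/m3.png',np.vstack([cv2.resize(d['top']['frame'][120:360,200:520],(480,300)),cv2.resize(d['scene']['frame'][150:350,140:460],(480,300))])[...,::-1])
```

```text
[0.1 0.4 0.8] 18.9917
[-0.2  0.   0.3] 26.2333
```

View pics/m3.png

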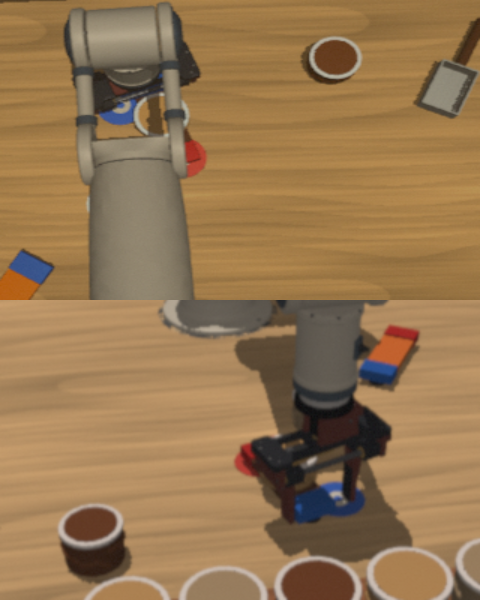

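The riser is most of the way round and the red cap is still over its mark (top pane ≈(190,157)). The blue cap is about to enter the blue mark. I'll finish the swing and check.

Run:
```python
from h import *
import pickle
np.set_printoptions(precision=4,suppress=True)
R=np.array([.5076,.0051]); e=43.5
swing(R,20,e,1,0); go(*at(R,e,0,1,0),.03); go(*at(R,e,0,1,0,.31),.15)
r.reach([.28,-.36,.33],[180,0,20]); print(r.sense()['clock'])
d={n:r.snapshot(n) for n in("scene","top")}; pickle.dump(d,open('s4.pkl','wb'))
s=d['top']
rc,a=redcap(s,(322,244)); print('R',rc,a,ray(s,rc[0],.03))
print('tub',lid(s,(300,220)))
cv2.imwrite('pics/m4.png',np.vstack([cv2.resize(d['top']['frame'][150:290,220:380],(640,560)) ])[...,::-1])
```

```text
31.875
R ((318.468505859375, 244.35067749023438), (15.07460880279541, 25.333717346191406), 47.121097564697266) 330.5 [0.5057 0.0126 0.03  ]
tub (array([0.5578, 0.0613]), (36.336063385009766, 36.53186798095703))
```

View pics/m4.png

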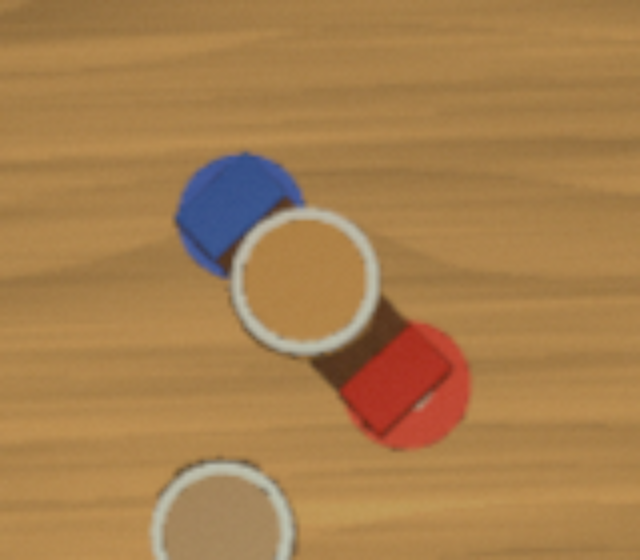

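The picture shows the blue cap at ≈(278,203) full-frame, about 5 mm from the blue mark's centre. The red foot is about 6 mm from its mark's centre, with 24 mm allowed. The tub is about 4 mm off the middle. The arm is clear of everything, so I'm handing in.

```bash
python3 -c "
from station import r
print(r.hand_in())"
```

```text
the job is handed in; nothing more can be done
None
```

The riser is on both marks and the job is handed in: red foot about 6 mm and blue foot about 5 mm off centre (24 mm allowed), tub standing about 4 mm off the middle, about 32 s used; the blue foot was meant to stay planted but crept about 9 mm in the first swing, and the red foot about 8 mm in the second.

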